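# Load the flip-lid toothpick dispenser

### The job

Load the toothpick dispenser: press its thumb latch so the sprung lid pops right open, put the refill cartridge into the well, then press the lid down until it snaps shut and stays shut by itself. Press gently, feeling for the latch and the snap, because its thin plastic cracks if the hand pushes it harder than about 25 N, and leave the mug, the phone stand and the headphone stand where they are.

Things in the scene. Friction and masses are not known exactly. Their poses are not given: they have to be found in the camera images.
- dispenser: White plastic toothpick dispenser on a grey foot plate (150 x 84 x 8 mm) fixed to the desk. Origin: on the desk under the well's centre; x points from thumb latch (front) to lid hinge (back), y across, z up. The housing (84 x 56 x 30 mm) rides on a stiff post: its underside stands 10 to 26 mm over the desk, unmeasured; the points named here are for 10 mm and do not rise with it. Nothing gives under load.
- lid (a joint): Hinge angle of the lid, a hollow cap 85 x 56 mm, 21 mm deep. 0 is shut and latched, about 1.75 rad fully open (leaning back); a weak spring (2 to 3 N at the front edge) always drives it open. Hinge line: dispenser x +43 mm, along y, 40 mm over the desk (as low as the housing goes). To shut it push it over from behind, then down near its front edge.
- pad_point (a point): Middle of the thumb pad's top, dispenser x -80 mm, 29 mm over the desk with the housing lowest (so up to 16 mm higher in fact). The white ribbed pad, 34 mm wide, is free from x -92 to -57 mm; behind it rises a hook to 16 mm over the housing's rim. Pressed down about 4 mm (3 N) it frees the lid; a hard stop follows at 7 mm. It springs back.
- lid_point (a point): Where to press to shut the lid: on top of the shut lid, dispenser x -27 mm, 61 mm over the desk with the housing lowest (up to 16 mm higher in fact). From 0.15 rad down it rides on the hook and the force climbs to 8 to 14 N, then drops as the lid snaps under the hook; a hard stop follows about 1 mm below fully shut. Press about 1 mm or 5 N past the snap, no more.
- well_point (a point): Centre of the well's floor, 14 mm over the desk with the housing lowest (up to 16 mm higher in fact). The well is 72 mm (x) by 44 mm (y), 26 mm deep to the housing's rim, walls 6 mm. The open lid leaves the room above it free; shut, it gives 44 mm of height over the floor.
- cartridge: Grey plastic refill block with tooth-pick ends on top, 54 (x) x 30 (y) x 40 mm (z), 40 to 85 g, loose, standing on the desk to the left or right of the dispenser. Origin: centre of its underside. Grip it across the 30 mm, near the top: in the well 14 mm of it stand above the rim. Long side along the well's.
- mug: Empty yellow mug lying on its side, 80 mm wide, 95 mm long, loose. Origin: centre of its foot. Leave alone.
- phone_stand: Wooden wave-shaped phone stand, 100 x 70 mm, about 55 mm high, loose. Origin: centre of its underside. Leave alone.
- headphone_stand: Black steel headphone stand, round foot 110 mm wide, 230 mm high, loose. Origin: centre of its underside. Leave alone.

How it is judged:
By the outcome, as a careful person would: the job done as asked, in the order asked, and still so for the second after the job is handed in, with the robot touching nothing.
It also fails if it takes over 72 s, if anything falls off the work surface, if the arm or the gripper's body presses on something with over 40 N, if the wrist force passes 120 N, or if a joint passes its speed limit or range.

### The arm

A 6-joint arm with a two-finger parallel gripper is mounted at the origin on the work surface. World frame = base frame: x ahead of the robot, y to its left, z up, the work surface at z = 0. Lengths are in mm, angles in rad, forces in N, time in s.
With the tool pointing down it reaches from about 300 to 750 mm from the base axis. Payload 8.5 kg.
Tool frame: the origin (TCP) lies midway between the tips of the shut fingers; the grasp point (between the pads) lies bot.hold_point_z behind it (bot.hold_point_z is the distance from the TCP to the grasp point, in mm); x points along the fingers, y is the direction in which the jaws open and shut, and the axes are right-handed (so a half turn about x gives the same grasp; the last joint's range is limited). The gripper opens to 88 mm and grips with 3 to 60 N. Pads are 18 mm wide; open, the fingers measure 123 mm over their backs; the gripper's body (75 mm by 187 mm) begins 45 mm behind the grasp point.
Start: joints at [1.08, 0.381, 1.297, -0, 1.464, -0.215], TCP at [149.766, 529.198, 238.748] pointing down, gripper open.
Joint ranges: [-3.11, 3.11], [-0.89, 2.33], [0.22, 2.48], [-1.42, 4.56], [0.17, 2.85], [-2.88, 2.88]. Speed limits (rad/s): [2.39, 2.39, 3.14, 3.14, 3.14, 3.14].

### API

Orientations are given as a 3x3 rotation matrix whose columns are the frame's x, y, z axes.
In Python, from rig import bot, eyes, finder gives the robot as it stands.
- The arm moves only by the tool servo_tool, never from a script. Its argument "motion" is one flat list of numbers, 7 for each row, row after row: the turn, a rotation vector about the tool's x, y, z in units of 5 degrees (1.0 is 5 degrees), then the shift along the tool's x, y, z in units of 30 mm (1.0 is 30 mm), then the closure, from 0 (fully open) to 1 (shut). In form: [ax, ay, az, dx, dy, dz, claw, ax, ay, az, dx, dy, dz, claw, ...]. A call has 1 to 10 rows; each row is the pose to reach, as a shift and turn from the pose commanded when the call began, along the tool's axes at that moment; what a row does not reach only later rows make up. A row lasts 1/12 s, in which the tool goes at most 41.7 mm and 7.16 degrees, less where a joint would pass 70% of its speed; a pose out of reach is approached as far as the arm can. A call with a gripper value outside its range is refused whole. The fingers move at their own pace and stop on an object; "squeeze" is the grip in N (left out, the last holds). Time passes only in rows, so rows that repeat a pose let the fingers close. It gives the time, the measured TCP pose, the force and the opening at its end, in the units of the state.
- bot.observe(): the state, without advancing time (a new reading comes with each control period).
- eyes.camera(name): name is "scene" or "top" or "wrist"; returns a dict with "color" (420x560x3 uint8, red, green, blue), "camera_matrix" (3x3 intrinsics, pixels), "distortion" ([k1, k2, p1, p2, k3] as OpenCV has them; the pictures are not rectified), "camera_from_world" (4x4, takes a point from world to camera coordinates). Camera axes: x right, y down, z forward; pixel columns grow to the right and rows downward; lengths in mm; the calibration is good to about 2 mm. A picture is of the moment at which its call begins. There is no depth.
- bot.hand_in(): hands the job in, once; it reports no verdict.
Trained networks look in a picture, given as the dict that the camera call returned (one of the last four; its "shot" number tells which), for a name from the list of things; names that differ only in an ending like _2 or _b are one class to them, and where a whole thing is asked for, a point or a joint stands for the part that bears it (a point fixed in the world has none). Each returns a list of dicts, best first, with "confidence" (0 to 1); they miss things now and then, are a little off and sometimes report something else, mostly with a low value. They report only what shows in the picture. A call takes as long as a camera call.
- finder.cut_out(target, picture): "region" (420x560 bool, what is visible of it) and "uv" ([column, row] in pixels, amid what is visible of it).
The state is a dict: "clock": time; "q": joint angles; "joint_vel": joint speeds; "joint_efforts": joint torques, N m; "tcp_pos": TCP position; "tool_rot": TCP orientation; "contact_force": force on the tool from outside, world axes, zero at the start; "torque": the same for the moment, N m; "finger_gap": opening from 0.0 (shut) to 1.0 (fully open).
Only numpy, scipy, OpenCV 4.12 (cv2) and the standard library are available. Lean on these libraries where they do the work, as an engineer would, in place of code of your own. Each camera call takes 0.05 s, during which the arm holds its last target. There are 200 camera calls.

## Working session

There is one attempt and no reset: what is moved stays moved. The work goes in short steps, Python scripts to look and compute and a tool call to move; the robot and the scene stay as the last step left them, time stands still between calls to the robot, and variables do not carry over. Pictures are saved under pics/ and viewed, about 8 in all and at most 12, crops included, and the job is handed in when it is done.

Besides the shell and the picture viewer there is one more tool, called after "Call:" by a JSON object that holds its "name" and its "arguments". servo_tool: Moves the arm, as the interface text tells. Its arguments: {"type":"object","properties":{"motion":{"type":"array","items":{"type":"number"}},"squeeze":{"type":"number"}},"required":["motion"]}

```bash
ls; mkdir -p pics; cat > h.py <<'E'
import numpy as np, cv2
from rig import bot, eyes, finder
def ray(p,uv):
    n=cv2.undistortPoints(np.array([[uv]],float),p["camera_matrix"],np.array(p["distortion"]))[0,0]
    T=np.array(p["camera_from_world"]);R=T[:3,:3]
    return -R.T@T[:3,3], R.T@np.array([n[0],n[1],1])
def atz(p,uv,z):
    c,d=ray(p,uv); return c+d*(z-c[2])/d[2]
def proj(p,X):
    T=np.array(p["camera_from_world"])
    r,_=cv2.Rodrigues(T[:3,:3])
    return cv2.projectPoints(np.array(X,float).reshape(-1,1,3),r,T[:3,3],p["camera_matrix"],np.array(p["distortion"]))[0][:,0]
def tri(rs):
    A=np.zeros((3,3));b=np.zeros(3)
    for c,d in rs:
        d=d/np.linalg.norm(d);P=np.eye(3)-np.outer(d,d);A+=P;b+=P@c
    return np.linalg.solve(A,b)
def save(p,n,box=None,s=1):
    im=p["color"][...,::-1]
    if box: im=im[box[1]:box[3],box[0]:box[2]]
    cv2.imwrite("pics/"+n,cv2.resize(im,None,fx=s,fy=s,interpolation=cv2.INTER_CUBIC))
E
python3 - <<'E'
from h import *
import pickle
s=bot.observe();print(s, bot.hold_point_z)
P={n:eyes.camera(n) for n in("top","scene","wrist")}
pickle.dump(P,open("p0.pkl","wb"))
im=[P[n]["color"][...,::-1] for n in("top","scene")]
cv2.imwrite("pics/a.png",cv2.resize(np.hstack(im),(800,300),interpolation=cv2.INTER_AREA))
cv2.imwrite("pics/top.png",im[0]);cv2.imwrite("pics/scene.png",im[1])
for n in("top","scene","wrist"):
  for t in("dispenser","lid","pad_point","cartridge","mug","phone_stand","headphone_stand"):
    r=finder.cut_out(t,P[n])
    for k in r[:2]: print(n,t,round(k["confidence"],2),np.round(k["uv"]),k["region"].sum(),np.round(atz(P[n],k["uv"],30 ))[:2], cv2.minAreaRect(np.argwhere(k["region"])[:,::-1].astype(np.float32)))
E
```

```text
pics
{'clock': 0.0, 'q': array([ 1.07976621e+00,  3.81189081e-01,  1.29823667e+00,  2.16852697e-05,
        1.46361990e+00, -2.15313277e-01]), 'joint_vel': array([-7.45166052e-04,  3.80790193e-05, -6.92511535e-04,  2.97073355e-05,
        3.23831514e-04,  5.89858661e-04]), 'joint_efforts': array([-8.78095216e-04, -4.37924838e+01, -2.24552768e+01,  7.12545658e-02,
        3.53113515e-02, -9.10477070e-05]), 'tcp_pos': array([149.59993549, 528.97446878, 238.14961894]), 'tool_rot': array([[-7.04150791e-04,  2.72238520e-01,  9.62229543e-01],
       [-1.27115361e-03,  9.62228760e-01, -2.72239228e-01],
       [-9.99998944e-01, -1.41483902e-03, -3.31497165e-04]]), 'contact_force': array([ 0.29457685, -0.05368709,  0.2084196 ]), 'torque': array([-0.06133815, -0.02504863,  0.00709385]), 'finger_gap': 0.9999356508837967} 18.700000000000003
top dispenser 0.8 [294. 230.] 2873 [558. -32.] ((294.4958190917969, 229.71205139160156), (41.19474411010742, 74.0204849243164), 9.659893035888672)
top lid 0.7 [294. 217.] 1225 [584. -33.] ((295.8267517089844, 218.23268127441406), (29.35359764099121, 44.279155
[... 1546 characters left out ...]
, 189.16001892089844), (17.600000381469727, 30.200002670288086), 36.869895935058594)
scene mug 0.56 [453. 292.] 3256 [783. 290.] ((460.68017578125, 295.0228271484375), (66.68724060058594, 67.18597412109375), 85.91438293457031)
scene phone_stand 0.74 [175. 187.] 1340 [ 512. -261.] ((173.61318969726562, 187.89622497558594), (41.345523834228516, 33.92805099487305), 74.05460357666016)
scene headphone_stand 0.64 [151. 282.] 3405 [ 749. -276.] ((141.63534545898438, 259.7940673828125), (118.53116607666016, 67.36289978027344), 61.53483963012695)
scene headphone_stand 0.25 [276. 212.] 2319 [587. -37.] ((279.0384521484375, 207.80767822265625), (39.61545944213867, 68.2484130859375), 11.309932708740234)
```

```bash
python3 - <<'E'
from h import *
a=cv2.imread("pics/top.png")[160:300,90:350];b=cv2.imread("pics/scene.png")[140:270,230:460]
a=cv2.resize(a,(780,420),interpolation=cv2.INTER_CUBIC)
cv2.imwrite("pics/a1.png",cv2.resize(cv2.imread("pics/top.png")[180:280,240:350],None,fx=5,fy=5,interpolation=cv2.INTER_CUBIC))
cv2.imwrite("pics/a2.png",cv2.resize(cv2.imread("pics/scene.png")[140:270,230:460],None,fx=3,fy=3,interpolation=cv2.INTER_CUBIC))
E
```

```text
(no output)
```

View pics/a.png

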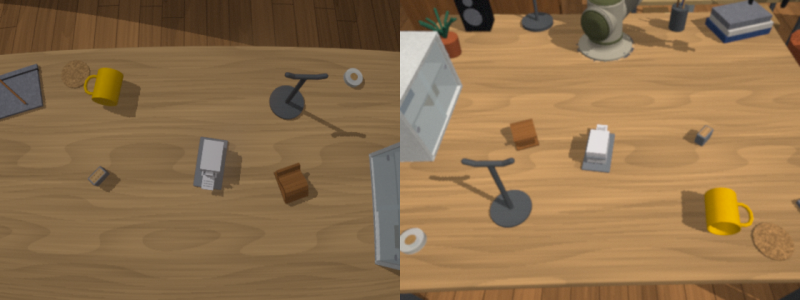

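View pics/a1.png

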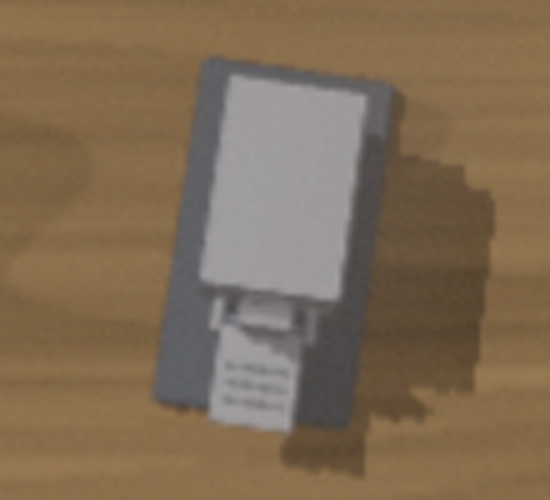

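The top view crop shows the lid shut and the latch pad facing the robot. The plate corners in the crop are about (205,58), (395,85), (350,428) and (155,403). I'll compute the poses and the wrist camera geometry.

```bash
python3 - <<'E'
from h import *
import pickle
P=pickle.load(open("p0.pkl","rb"));t=P["top"];s=P["scene"];w=P["wrist"]
f=lambda u:(240+u[0]/5,180+u[1]/5)
pl=np.array([atz(t,f(u),8) for u in[(205,58),(395,85),(350,428),(155,403)]]);print(np.round(pl),pl.mean(0))
ax=(pl[0]+pl[1]-pl[2]-pl[3])/2;print("plate len",np.linalg.norm(ax),"yaw",np.arctan2(ax[1],ax[0]))
for z in(61,69,77):
  l=np.array([atz(t,f(u),z) for u in[(230,73),(368,95),(335,302),(200,282)]]);a=(l[0]+l[1]-l[2]-l[3])/2;b=(l[0]+l[3]-l[1]-l[2])/2
  print(z,l.mean(0),np.linalg.norm(a),np.linalg.norm(b),np.arctan2(a[1],a[0]))
for z in(8,): pass
r=[max(finder.cut_out("lid",p),key=lambda k:k["confidence"]) if 0 else None for p in()]
for n,p in P.items():
  T=np.linalg.inv(np.array(p["camera_from_world"]));print(n,T[:3,3],T[:3,2],p["camera_matrix"][0][0])
st=bot.observe();R=st["tool_rot"];T=np.linalg.inv(np.array(w["camera_from_world"]))
print("cam in tool",R.T@(T[:3,3]-st["tcp_pos"]),"\n",R.T@T[:3,:3])
E
```

```text
[[644.  -6.   8.]
 [631. -87.   8.]
 [485. -65.   8.]
 [497.  16.   8.]] [564.35302955 -35.49749774   8.        ]
plate len 148.21216327331217 yaw -0.14896832509218458
61 [578.65138732 -36.82653881  61.        ] 85.76174560878576 55.49364244568377 -0.1621085713590381
69 [577.30698092 -36.54567254  69.        ] 85.05816377595156 55.03837747427464 -0.16210857135903808
77 [575.96257453 -36.26480627  77.        ] 84.35458194311735 54.58311250286552 -0.16210857135903806
top [ 414.77757182   -2.59088893 1036.14451461] [ 0.18812729 -0.00238286 -0.98214176] 492.43111509466877
scene [1158.17439313  -30.02948671  777.98820495] [-0.62267951  0.01613753 -0.78231056] 440.27630005420633
wrist [ 81.76027147 547.09112548 383.442896  ] [ 0.26695304 -0.07768589 -0.96057325] 300.90012214703927
cam in tool [-144.70351139   -1.29596226  -70.29497385] 
 [[ 2.31732177e-03 -2.78037226e-01  9.60567505e-01]
 [ 9.99996883e-01  1.53693515e-03 -1.96757579e-03]
 [-9.29270645e-04  9.60569070e-01  2.78039921e-01]]
```

View pics/a2.png

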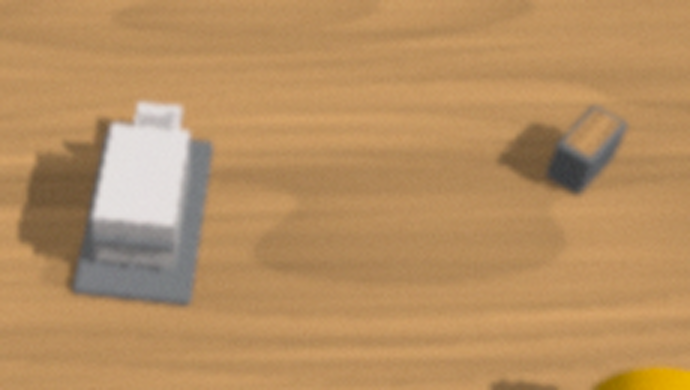

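```bash
python3 - <<'E'
from h import *
import pickle
P=pickle.load(open("p0.pkl","rb"));t=P["top"];s=P["scene"]
T=[(230,73),(368,95),(335,302),(200,282)];S=[(175,222),(92,215),(110,124),(188,128)]
L=np.array([tri([ray(t,(240+a/5,180+b/5)),ray(s,(230+c/3,140+d/3))]) for (a,b),(c,d) in zip(T,S)])
print(np.round(L,1),L.mean(0))
pl=np.array([atz(s,(230+c/3,140+d/3),8) for c,d in[(188,303),(75,292),(212,142)]]);print("scene plate bl,br,fl",np.round(pl))
# cartridge
for p in(t,s):
  k=finder.cut_out("cartridge",p) if 0 else None
E
python3 - <<'E'
from h import *
p=eyes.camera("top");q=eyes.camera("scene")
for x in(p,q):
  k=finder.cut_out("cartridge",x)[0];m=k["region"].astype(np.uint8)
  c=max(cv2.findContours(m,0,2)[0],key=cv2.contourArea)
  print(cv2.approxPolyDP(c,2,True)[:,0].tolist(), k["confidence"])
save(p,"c.png",(115,225,165,270),8)
E
```

```text
[[623.8 -14.1  70.3]
 [614.8 -69.8  68. ]
 [531.5 -56.5  66. ]
 [539.5  -2.   69.4]] [577.39253945 -35.6040012   68.42139498]
scene plate bl,br,fl [[648.  -4.   8.]
 [637. -83.   8.]
 [501.  19.   8.]]
[[143, 233], [138, 234], [125, 249], [127, 255], [134, 260], [152, 245], [152, 240]] 0.8
[[429, 175], [413, 190], [412, 199], [419, 204], [424, 204], [436, 189], [438, 181]] 0.74
```

```bash
cat >> h.py <<'E'
from scipy.spatial.transform import Rotation as Ro
O=np.array([577,-35.7,0]);YAW=-0.155
def disp(x,y,z): c,s=np.cos(YAW),np.sin(YAW);return O+np.array([c*x-s*y,s*x+c*y,z])
def rot(yaw): # tool x down, tool z horizontal at yaw
    z=np.array([np.cos(yaw),np.sin(yaw),0]);x=np.array([0,0,-1.]);return np.c_[x,np.cross(z,x),z]
def plan(tgt,R=None):
    s=bot.observe();M=s["tool_rot"];R=rot(YAW) if R is None else R
    v=Ro.from_matrix(M.T@R).as_rotvec()/np.deg2rad(5);d=M.T@(np.array(tgt)-s["tcp_pos"])/30
    print("turn",np.round(v,2),"shift",np.round(d,3),"dist",round(30*np.linalg.norm(d),1))
def st():
    s=bot.observe();c,n=np.cos(YAW),np.sin(YAW);d=s["tcp_pos"]-O
    print("t",round(s["clock"],2),"tcp",np.round(s["tcp_pos"],1),"disp",np.round([c*d[0]+n*d[1],-n*d[0]+c*d[1],d[2]],1),"F",np.round(s["contact_force"],1),"gap",round(s["finger_gap"],3))
E
python3 -c "
from h import *
plan(disp(-80,0,130))"
```

```text
turn [-1.38 -0.    0.  ] shift [  3.625 -14.561  16.184] dist 662.1
```

Call:
{"name": "servo_tool", "arguments": {"motion": [-1.38, 0, 0, 3.62, -14.56, 16.18, 1, -1.38, 0, 0, 3.62, -14.56, 16.18, 1, -1.38, 0, 0, 3.62, -14.56, 16.18, 1, -1.38, 0, 0, 3.62, -14.56, 16.18, 1, -1.38, 0, 0, 3.62, -14.56, 16.18, 1, -1.38, 0, 0, 3.62, -14.56, 16.18, 1, -1.38, 0, 0, 3.62, -14.56, 16.18, 1, -1.38, 0, 0, 3.62, -14.56, 16.18, 1, -1.38, 0, 0, 3.62, -14.56, 16.18, 1, -1.38, 0, 0, 3.62, -14.56, 16.18, 1], "squeeze": 20}}

```text
clock: 2.23
tcp_pos: [368.9, 180.8, 170.6]
tool_rot: [[0.001, 0.155, 0.988], [0.0, 0.988, -0.155], [-1.0, 0.0, 0.001]]
contact_force: [0.7, 1.2, 0.3]
finger_gap: 0.267
```

```bash
python3 -c "
from h import *
st();plan(disp(-80,0,130))"
```

```text
t 2.23 tcp [368.9 180.8 170.6] disp [-239.1  181.8  170.6] F [0.7 1.2 0.3] gap 0.267
turn [-0.    0.01 -0.  ] shift [ 1.357 -6.059  5.303] dist 245.0
```

Call:
{"name": "servo_tool", "arguments": {"motion": [0, 0, 0, 1.36, -6.06, 5.3, 1, 0, 0, 0, 1.36, -6.06, 5.3, 1, 0, 0, 0, 1.36, -6.06, 5.3, 1, 0, 0, 0, 1.36, -6.06, 5.3, 1, 0, 0, 0, 1.36, -6.06, 5.3, 1, 0, 0, 0, 1.36, -6.06, 5.3, 1, 0, 0, 0, 1.36, -6.06, 5.3, 1, 0, 0, 0, 1.36, -6.06, 5.3, 1, 0, 0, 0, 1.36, -6.06, 5.3, 1, 0, 0, 0, 1.36, -6.06, 5.3, 1]}}

```text
clock: 3.07
tcp_pos: [496.5, -20.5, 130.1]
tool_rot: [[-0.0, 0.154, 0.988], [0.0, 0.988, -0.154], [-1.0, 0.0, -0.0]]
contact_force: [-0.2, 0.3, 0.3]
finger_gap: 0.008
```

```bash
python3 - <<'E'
from h import *
import pickle
st()
p=eyes.camera("wrist");pickle.dump(p,open("p1.pkl","wb"))
im=p["color"][...,::-1].copy()
for h in(7.5,):
  X=[disp(x,y,z+h) for x,y,z in[(-92,17,29),(-92,-17,29),(-80,0,29),(-42,28,61),(-42,-28,61),(43,28,61),(43,-28,61)]]
  for u in proj(p,X): cv2.circle(im,tuple(int(v) for v in u),2,(0,0,255),-1)
  print(np.round(proj(p,X)))
cv2.imwrite("pics/d.png",cv2.resize(im,(784,588)))
E
```

```text
t 3.07 tcp [496.5 -20.5 130.1] disp [-81.9   2.6 130.1] F [-0.2  0.3  0.3] gap 0.008
[[293. 199.]
 [252. 199.]
 [273. 213.]
 [309. 273.]
 [236. 273.]
 [305. 362.]
 [239. 362.]]
```

View pics/d.png

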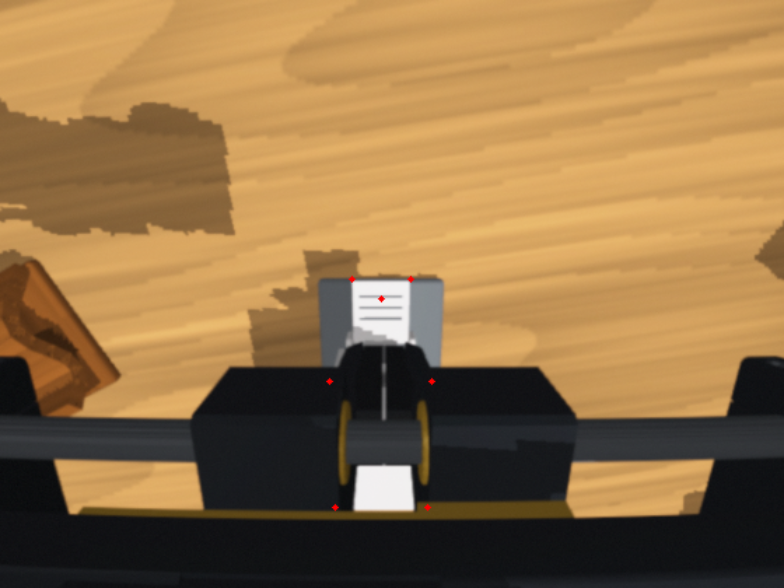

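The pad's projected corners match the picture, so the pose is good. I'll go down to just above the pad and feel for it.

Call:
{"name": "servo_tool", "arguments": {"motion": [0, 0, 0, 0.8, -0.08, 0.06, 1, 0, 0, 0, 1.6, -0.08, 0.06, 1, 0, 0, 0, 2.3, -0.08, 0.06, 1, 0, 0, 0, 2.67, -0.08, 0.06, 1, 0, 0, 0, 2.67, -0.08, 0.06, 1, 0, 0, 0, 2.67, -0.08, 0.06, 1, 0, 0, 0, 2.67, -0.08, 0.06, 1]}}

```text
clock: 3.7
tcp_pos: [498.9, -23.8, 50.8]
tool_rot: [[0.002, 0.154, 0.988], [-0.0, 0.988, -0.154], [-1.0, -0.0, 0.002]]
contact_force: [0.3, -0.3, -1.0]
finger_gap: 0.001
```

```bash
python3 -c "
from h import *
st();plan(disp(-80,0,48))"
```

```text
t 3.7 tcp [498.9 -23.8  50.8] disp [-79.   -0.3  50.8] F [ 0.3 -0.3 -1. ] gap 0.001
turn [0.01 0.02 0.  ] shift [ 0.092  0.01  -0.032] dist 3.0
```

Call:
{"name": "servo_tool", "arguments": {"motion": [0, 0, 0, 0.05, 0, -0.03, 1, 0, 0, 0, 0.1, 0, -0.03, 1, 0, 0, 0, 0.15, 0, -0.03, 1, 0, 0, 0, 0.2, 0, -0.03, 1, 0, 0, 0, 0.25, 0, -0.03, 1, 0, 0, 0, 0.28, 0, -0.03, 1, 0, 0, 0, 0.28, 0, -0.03, 1, 0, 0, 0, 0.28, 0, -0.03, 1, 0, 0, 0, 0.28, 0, -0.03, 1]}}

```text
clock: 4.45
tcp_pos: [497.6, -24.1, 41.3]
tool_rot: [[0.0, 0.155, 0.988], [-0.0, 0.988, -0.155], [-1.0, -0.0, 0.0]]
contact_force: [0.4, 0.2, 0.1]
finger_gap: 0.006
```

Call:
{"name": "servo_tool", "arguments": {"motion": [0, 0, 0, 0.03, 0, 0, 1, 0, 0, 0, 0.06, 0, 0, 1, 0, 0, 0, 0.08, 0, 0, 1, 0, 0, 0, 0.08, 0, 0, 1, 0, 0, 0, 0.08, 0, 0, 1]}}

```text
clock: 4.87
tcp_pos: [497.6, -24.0, 38.9]
tool_rot: [[-0.0, 0.155, 0.988], [0.0, 0.988, -0.155], [-1.0, 0.0, -0.0]]
contact_force: [0.0, -1.2, 0.3]
finger_gap: 0.009
```

Call:
{"name": "servo_tool", "arguments": {"motion": [0, 0, 0, 0.03, 0, 0, 1, 0, 0, 0, 0.06, 0, 0, 1, 0, 0, 0, 0.07, 0, 0, 1, 0, 0, 0, 0.07, 0, 0, 1, 0, 0, 0, 0.07, 0, 0, 1]}}

```text
clock: 5.28
tcp_pos: [497.6, -24.0, 36.8]
tool_rot: [[-0.0, 0.155, 0.988], [0.0, 0.988, -0.155], [-1.0, 0.0, -0.0]]
contact_force: [0.1, 0.1, -0.4]
finger_gap: 0.005
```

Call:
{"name": "servo_tool", "arguments": {"motion": [0, 0, 0, 0.03, 0, 0, 1, 0, 0, 0, 0.06, 0, 0, 1, 0, 0, 0, 0.07, 0, 0, 1, 0, 0, 0, 0.07, 0, 0, 1, 0, 0, 0, 0.07, 0, 0, 1]}}

```text
clock: 5.7
tcp_pos: [497.4, -24.0, 34.8]
tool_rot: [[-0.0, 0.155, 0.988], [0.0, 0.988, -0.155], [-1.0, -0.0, -0.0]]
contact_force: [-1.7, -0.1, 3.1]
finger_gap: 0.003
```

Call:
{"name": "servo_tool", "arguments": {"motion": [0, 0, 0, 0.03, 0, 0, 1, 0, 0, 0, 0.05, 0, 0, 1, 0, 0, 0, 0.05, 0, 0, 1, 0, 0, 0, 0.05, 0, 0, 1]}}

```text
clock: 6.03
tcp_pos: [497.4, -24.0, 33.1]
tool_rot: [[-0.001, 0.155, 0.988], [0.0, 0.988, -0.155], [-1.0, 0.0, -0.001]]
contact_force: [-3.1, -0.3, 3.7]
finger_gap: 0.002
```

```bash
python3 - <<'E'
from h import *
st()
for i in range(1):
  p=eyes.camera("top");q=eyes.camera("scene")
k=np.hstack([cv2.resize(x["color"][...,::-1][b[1]:b[3],b[0]:b[2]],(390,360),interpolation=2) for x,b in((p,(230,160,360,280)),(q,(215,140,345,260)))])
cv2.imwrite("pics/e.png",k);st()
E
```

```text
t 6.03 tcp [497.4 -24.   33.1] disp [-80.5  -0.7  33.1] F [-3.1 -0.3  3.7] gap 0.002
t 6.13 tcp [497.4 -24.   33.1] disp [-80.5  -0.7  33.1] F [-4.   1.   4.6] gap 0.004
```

View pics/e.png

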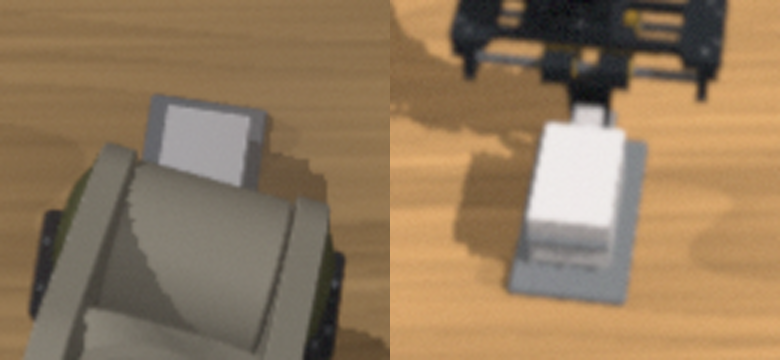

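The lid is still shut at about 4 N, so I'll carry on 1 mm at a time.

Call:
{"name": "servo_tool", "arguments": {"motion": [0, 0, 0, 0.02, 0, 0, 1, 0, 0, 0, 0.04, 0, 0, 1, 0, 0, 0, 0.04, 0, 0, 1, 0, 0, 0, 0.04, 0, 0, 1]}}

```text
clock: 6.47
tcp_pos: [497.5, -24.0, 32.0]
tool_rot: [[-0.0, 0.155, 0.988], [0.0, 0.988, -0.155], [-1.0, 0.0, -0.0]]
contact_force: [-5.0, 0.5, 4.1]
finger_gap: 0.004
```

```bash
python3 - <<'E'
from h import *
import pickle
q=eyes.camera("scene");k=finder.cut_out("lid",q)
for i in k[:2]: print(i["confidence"],i["uv"],i["region"].sum())
st()
E
```

```text
0.64 [274.9, 200.3] 1322
t 6.57 tcp [497.5 -24.   32. ] disp [-80.4  -0.7  32. ] F [-4.6  0.4  5.2] gap 0.007
```

The -x force on the tool is growing, which suggests the finger is blocking the hook from swinging forward. I'll lift, move 6 mm toward the front, and press again.

Call:
{"name": "servo_tool", "arguments": {"motion": [0, 0, 0, -0.1, 0, 0, 1, 0, 0, 0, -0.25, 0, -0.1, 1, 0, 0, 0, -0.25, 0.02, -0.2, 1, 0, 0, 0, -0.25, 0.02, -0.2, 1, 0, 0, 0, -0.1, 0.02, -0.2, 1, 0, 0, 0, -0.05, 0.02, -0.2, 1, 0, 0, 0, -0.05, 0.02, -0.2, 1, 0, 0, 0, -0.05, 0.02, -0.2, 1]}}

```text
clock: 7.23
tcp_pos: [491.8, -22.6, 33.4]
tool_rot: [[-0.0, 0.155, 0.988], [0.0, 0.988, -0.155], [-1.0, 0.0, -0.0]]
contact_force: [-0.7, -0.7, 2.8]
finger_gap: 0.006
```

Call:
{"name": "servo_tool", "arguments": {"motion": [0, 0, 0, 0.03, 0, 0, 1, 0, 0, 0, 0.05, 0, 0, 1, 0, 0, 0, 0.05, 0, 0, 1, 0, 0, 0, 0.05, 0, 0, 1]}}

```text
clock: 7.57
tcp_pos: [491.8, -22.5, 32.1]
tool_rot: [[-0.0, 0.155, 0.988], [-0.0, 0.988, -0.155], [-1.0, -0.0, -0.0]]
contact_force: [-1.8, 0.2, 3.5]
finger_gap: 0.005
```

```bash
python3 - <<'E'
from h import *
q=eyes.camera("scene");k=finder.cut_out("lid",q)
for i in k[:2]: print(i["confidence"],i["uv"],i["region"].sum())
st()
E
```

```text
0.95 [273.2, 210.7] 847
0.57 [275.0, 211.5] 2286
t 7.67 tcp [491.7 -22.5  32.1] disp [-86.3  -0.1  32.1] F [-1.1  0.6  3.4] gap 0.005
```

The lid mask dropped and shrank, so the lid has popped. I'll lift and work out where the cartridge is.

Call:
{"name": "servo_tool", "arguments": {"motion": [0, 0, 0, -0.5, 0, -0.2, 1, 0, 0, 0, -1.5, 0, -0.5, 1, 0, 0, 0, -2.8, 0, -0.5, 1, 0, 0, 0, -4, 0, -0.5, 0.5, 0, 0, 0, -4, 0, -0.5, 0, 0, 0, 0, -4, 0, -0.5, 0]}}

```text
clock: 8.17
tcp_pos: [477.6, -20.4, 153.3]
tool_rot: [[0.004, 0.155, 0.988], [-0.001, 0.988, -0.155], [-1.0, -0.001, 0.004]]
contact_force: [-0.7, 0.6, -1.5]
finger_gap: 0.208
```

```bash
python3 - <<'E'
from h import *
import pickle
P=pickle.load(open("p0.pkl","rb"));t=P["top"];s=P["scene"]
a,b,c,d=[atz(t,u,40) for u in[(138,234),(125,249),(134,260),(152,245)]]
e=atz(t,(125,249),20)
print(np.round([a,b,c,d,e],1))
v=a-b;print("top long",np.linalg.norm(v),np.arctan2(v[1],v[0]))
for u,w in(((429,175),(413,190)),((436,189),(424,204))):
  v=atz(s,u,30)-atz(s,w,30);print("scene",np.linalg.norm(v),np.arctan2(v[1],v[0]))
c=tri([ray(t,(138,246.7)),ray(s,(422,187))]);print(c)
st()
plan([523,292,150],rot(-0.7))
E
```

```text
[[549.7 291.   40. ]
 [518.4 317.6  40. ]
 [495.7 297.5  40. ]
 [526.8 260.4  40. ]
 [520.5 324.   20. ]]
top long 41.022899643224584 -0.7047233110359868
scene 62.83379763368787 2.3376166825447013
scene 54.80614885539373 2.4325637156621815
[524.07331598 290.96037808  29.0686891 ]
t 8.17 tcp [477.6 -20.4 153.3] disp [-100.6   -0.2  153.3] F [-0.7  0.6 -1.5] gap 0.208
turn [ 6.24  0.05 -0.01] shift [ 0.105 10.521 -0.116] dist 315.7
```

Call:
{"name": "servo_tool", "arguments": {"motion": [6.4, 0, 0, 0.1, 10.5, -0.1, 0, 6.4, 0, 0, 0.1, 10.5, -0.1, 0, 6.4, 0, 0, 0.1, 10.5, -0.1, 0, 6.4, 0, 0, 0.1, 10.5, -0.1, 0, 6.4, 0, 0, 0.1, 10.5, -0.1, 0, 6.4, 0, 0, 0.1, 10.5, -0.1, 0, 6.4, 0, 0, 0.1, 10.5, -0.1, 0, 6.4, 0, 0, 0.1, 10.5, -0.1, 0, 6.4, 0, 0, 0.1, 10.5, -0.1, 0, 6.4, 0, 0, 0.1, 10.5, -0.1, 0]}}

```text
clock: 9.0
tcp_pos: [521.9, 293.6, 146.6]
tool_rot: [[-0.003, 0.652, 0.758], [-0.001, 0.758, -0.652], [-1.0, -0.003, -0.002]]
contact_force: [-0.3, -0.3, -0.2]
finger_gap: 0.96
```

```bash
python3 - <<'E'
from h import *
import pickle
st()
p=eyes.camera("wrist");pickle.dump(p,open("p2.pkl","wb"))
q=eyes.camera("top");pickle.dump(q,open("p2t.pkl","wb"))
a=cv2.resize(p["color"][...,::-1],(440,330));b=cv2.resize(q["color"][...,::-1][160:280,230:360],(357,330),interpolation=2)
cv2.imwrite("pics/f.png",np.hstack([a,b]))
k=finder.cut_out("cartridge",p)
for i in k[:2]:
  c=max(cv2.findContours(i["region"].astype(np.uint8),0,2)[0],key=cv2.contourArea)
  print(i["confidence"],i["uv"],i["region"].sum(),cv2.approxPolyDP(c,3,True)[:,0].tolist())
E
```

```text
t 9.0 tcp [521.9 293.6 146.6] disp [-105.3  316.9  146.6] F [-0.3 -0.3 -0.2] gap 0.96
0.94 [279.7, 208.3] 2204 [[268, 172], [264, 181], [263, 235], [294, 237], [298, 181], [290, 173]]
```

View pics/f.png

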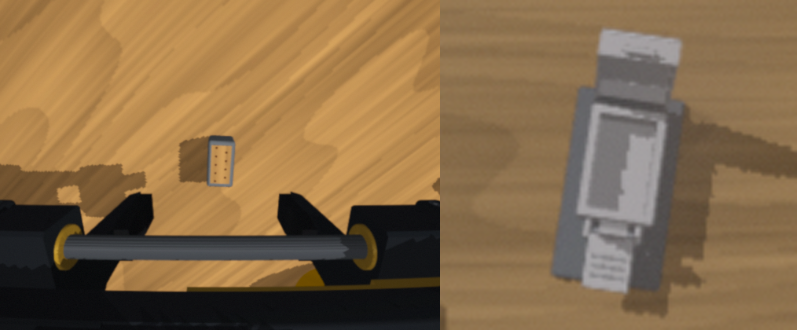

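Right image: the lid is fully open and the well is clear. Left image: the cartridge stands almost aligned with the tool, its top face at full-image pixels (264,181)–(296,237).

```bash
python3 - <<'E'
from h import *
import pickle
p=pickle.load(open("p2.pkl","rb"))
T=np.array([atz(p,u,40) for u in[(264.5,181.5),(298.5,181.5),(295,237),(263,236)]])
print(np.round(T,1),T.mean(0))
l=(T[2]+T[3]-T[0]-T[1])/2;w=(T[1]+T[2]-T[0]-T[3])/2
y=np.arctan2(l[1],l[0]);print("long",np.linalg.norm(l),y,"wide",np.linalg.norm(w),np.arctan2(w[1],w[0]))
# well & rim height check on top picture
t=pickle.load(open("p2t.pkl","rb"))
sc=357/130
rim=[((u-440)/sc+230,v/(330/120)+160) for u,v in[(592,103),(668,110),(653,226),(578,216)]]
for z in(40,47):
  W=np.array([atz(t,u,z) for u in rim]);a=(W[0]+W[1]-W[2]-W[3])/2
  print("rim",z,W.mean(0),np.linalg.norm(a),np.arctan2(a[1],a[0]),np.linalg.norm((W[0]+W[3]-W[1]-W[2])/2))
c=T.mean(0)
plan([c[0],c[1],50],rot(y))
E
```

```text
[[499.7 300.9  40. ]
 [518.4 322.8  40. ]
 [555.4 288.5  40. ]
 [536.  267.4  40. ]] [527.37180637 294.91407183  40.        ]
long 49.9275218899102 -0.7469970708642198 wide 28.756793239161162 0.8456913918131941
rim 40 [578.13237953 -37.29501074  40.        ] 87.2638171210773 -0.13839575231273962 56.74241828629067
rim 47 [576.98447013 -37.05114166  47.        ] 86.6506061753901 -0.13839575231273965 56.34368404424347
turn [ 0.37 -0.01  0.02] shift [3.266 0.235 0.023] dist 98.2
```

Call:
{"name": "servo_tool", "arguments": {"motion": [0.35, 0, 0, 1, 0.24, 0.02, 0, 0.35, 0, 0, 2, 0.24, 0.02, 0, 0.35, 0, 0, 2.8, 0.24, 0.02, 0, 0.35, 0, 0, 3.4, 0.24, 0.02, 0, 0.35, 0, 0, 3.8, 0.24, 0.02, 0, 0.35, 0, 0, 3.94, 0.24, 0.02, 0, 0.35, 0, 0, 3.94, 0.24, 0.02, 0, 0.35, 0, 0, 3.94, 0.24, 0.02, 0]}}

```text
clock: 9.82
tcp_pos: [528.4, 295.7, 31.5]
tool_rot: [[0.001, 0.678, 0.735], [0.0, 0.735, -0.678], [-1.0, 0.001, 0.0]]
contact_force: [0.1, 0.3, 0.1]
finger_gap: 1.004
```

Call:
{"name": "servo_tool", "arguments": {"motion": [0, 0, 0, 0, 0, 0, 0.6, 0, 0, 0, 0, 0, 0, 0.7, 0, 0, 0, 0, 0, 0, 0.8, 0, 0, 0, 0, 0, 0, 0.8, 0, 0, 0, 0, 0, 0, 0.8, 0, 0, 0, 0, 0, 0, 0.8, 0, 0, 0, 0, 0, 0, 0.8, 0, 0, 0, 0, 0, 0, 0.8, 0, 0, 0, 0, 0, 0, 0.8], "squeeze": 15}}

```text
clock: 10.57
tcp_pos: [527.9, 296.5, 30.8]
tool_rot: [[-0.0, 0.677, 0.736], [-0.0, 0.736, -0.677], [-1.0, -0.0, -0.0]]
contact_force: [-1.1, -0.3, -0.2]
finger_gap: 0.344
```

Call:
{"name": "servo_tool", "arguments": {"motion": [0, 0, 0, 0, 0, 0, 0.5, 0, 0, 0, 0, 0, 0, 0.5, 0, 0, 0, 0.09, 0, 0, 0.5, 0, 0, 0, 0.09, 0, 0, 0.5, 0, 0, 0, 0.09, 0, 0, 0.8, 0, 0, 0, 0.09, 0, 0, 0.8, 0, 0, 0, 0.09, 0, 0, 0.8, 0, 0, 0, 0.09, 0, 0, 0.8, 0, 0, 0, 0.09, 0, 0, 0.8, 0, 0, 0, 0.09, 0, 0, 0.8], "squeeze": 25}}

```text
clock: 11.4
tcp_pos: [527.9, 296.5, 28.1]
tool_rot: [[-0.0, 0.678, 0.735], [-0.0, 0.735, -0.678], [-1.0, -0.0, -0.0]]
contact_force: [0.5, 0.7, -0.5]
finger_gap: 0.337
```

Call:
{"name": "servo_tool", "arguments": {"motion": [0, 0, 0, -0.3, 0, 0, 0.8, 0, 0, 0, -1, 0, 0, 0.8, 0, 0, 0, -2, 0, 0, 0.8, 0, 0, 0, -3, 0, 0, 0.8, 0, 0, 0, -4, 0, 0, 0.8, 0, 0, 0, -4.4, 0, 0, 0.8, 0, 0, 0, -4.4, 0, 0, 0.8]}}

```text
clock: 11.98
tcp_pos: [529.0, 297.0, 164.2]
tool_rot: [[0.007, 0.677, 0.736], [0.002, 0.736, -0.677], [-1.0, 0.006, 0.003]]
contact_force: [0.0, 1.4, -0.3]
finger_gap: 0.336
```

```bash
python3 -c "
from h import *
st();plan(disp(0,0,160))"
```

```text
t 11.98 tcp [529.  297.  164.2] disp [-98.8 321.3 164.2] F [ 0.   1.4 -0.3] gap 0.336
turn [-6.75  0.06 -0.06] shift [ 0.127 -7.074  8.688] dist 336.1
```

Call:
{"name": "servo_tool", "arguments": {"motion": [-6.75, 0, 0, 0.1, -7.07, 8.69, 0.8, -6.75, 0, 0, 0.1, -7.07, 8.69, 0.8, -6.75, 0, 0, 0.1, -7.07, 8.69, 0.8, -6.75, 0, 0, 0.1, -7.07, 8.69, 0.8, -6.75, 0, 0, 0.1, -7.07, 8.69, 0.8, -6.75, 0, 0, 0.1, -7.07, 8.69, 0.8, -6.75, 0, 0, 0.1, -7.07, 8.69, 0.8, -6.75, 0, 0, 0.1, -7.07, 8.69, 0.8, -6.75, 0, 0, 0.1, -7.07, 8.69, 0.8, -6.75, 0, 0, 0.1, -7.07, 8.69, 0.8]}}

```text
clock: 12.82
tcp_pos: [575.9, -40.0, 155.9]
tool_rot: [[-0.002, 0.159, 0.987], [-0.0, 0.987, -0.159], [-1.0, -0.001, -0.001]]
contact_force: [-0.0, -0.1, -0.4]
finger_gap: 0.335
```

```bash
python3 - <<'E'
from h import *
st();plan(disp(0,0,100))
p=eyes.camera("wrist");save(p,"g.png",(130,120,430,345),2.6)
print(proj(p,[disp(x,y,47.5) for x,y in((-36,22),(-36,-22))]))
E
```

```text
t 12.82 tcp [575.9 -40.  155.9] disp [ -0.4  -4.4 155.9] F [-0.  -0.1 -0.4] gap 0.335
turn [-0.06 -0.02  0.01] shift [1.864 0.149 0.016] dist 56.1
[[306.98954862 165.51071907]
 [254.79985046 165.69987363]]
```

View pics/g.png

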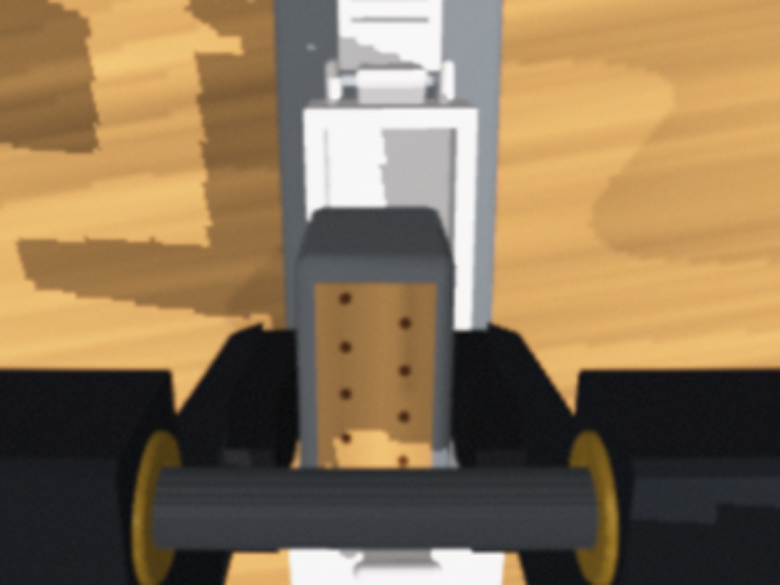

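The well's inner front edge is about 3 mm further back than predicted, within the clearance. The cartridge is about 4 mm off to -y, so I'll correct that while descending.

Call:
{"name": "servo_tool", "arguments": {"motion": [-0.06, 0, 0, 0.6, 0.12, 0.05, 0.8, -0.06, 0, 0, 1.2, 0.12, 0.05, 0.8, -0.06, 0, 0, 1.7, 0.12, 0.05, 0.8, -0.06, 0, 0, 1.86, 0.12, 0.05, 0.8, -0.06, 0, 0, 1.86, 0.12, 0.05, 0.8, -0.06, 0, 0, 1.86, 0.12, 0.05, 0.8]}}

```text
clock: 13.37
tcp_pos: [578.0, -31.9, 101.7]
tool_rot: [[-0.0, 0.149, 0.989], [0.0, 0.989, -0.149], [-1.0, 0.0, -0.0]]
contact_force: [0.1, -0.1, -0.4]
finger_gap: 0.338
```

```bash
python3 - <<'E'
from h import *
st();plan(disp(1.5,0,58))
E
```

```text
t 13.37 tcp [578.  -31.9 101.7] disp [  0.4   3.9 101.7] F [ 0.1 -0.1 -0.4] gap 0.338
turn [ 0.07 -0.   -0.  ] shift [ 1.456 -0.129  0.035] dist 43.9
```

Call:
{"name": "servo_tool", "arguments": {"motion": [0.07, 0, 0, 0.2, -0.13, 0.03, 0.8, 0.07, 0, 0, 0.5, -0.13, 0.03, 0.8, 0.07, 0, 0, 0.9, -0.13, 0.03, 0.8, 0.07, 0, 0, 1.2, -0.13, 0.03, 0.8, 0.07, 0, 0, 1.4, -0.13, 0.03, 0.8, 0.07, 0, 0, 1.4, -0.13, 0.03, 0.8, 0.07, 0, 0, 1.4, -0.13, 0.03, 0.8]}}

```text
clock: 13.95
tcp_pos: [578.3, -36.8, 59.2]
tool_rot: [[-0.0, 0.156, 0.988], [0.0, 0.988, -0.156], [-1.0, 0.0, -0.0]]
contact_force: [-0.6, -0.6, -0.8]
finger_gap: 0.334
```

Call:
{"name": "servo_tool", "arguments": {"motion": [0, 0, 0, 0.05, 0, 0, 0.8, 0, 0, 0, 0.1, 0, 0, 0.8, 0, 0, 0, 0.15, 0, 0, 0.8, 0, 0, 0, 0.2, 0, 0, 0.8, 0, 0, 0, 0.2, 0, 0, 0.8, 0, 0, 0, 0.2, 0, 0, 0.8]}}

```text
clock: 14.45
tcp_pos: [578.3, -36.8, 53.3]
tool_rot: [[-0.0, 0.156, 0.988], [-0.0, 0.988, -0.156], [-1.0, -0.0, -0.0]]
contact_force: [0.4, -0.5, -0.6]
finger_gap: 0.334
```

Call:
{"name": "servo_tool", "arguments": {"motion": [0, 0, 0, 0.03, 0, 0, 0.8, 0, 0, 0, 0.06, 0, 0, 0.8, 0, 0, 0, 0.07, 0, 0, 0.8, 0, 0, 0, 0.07, 0, 0, 0.8]}}

```text
clock: 14.78
tcp_pos: [578.2, -36.8, 51.1]
tool_rot: [[-0.0, 0.156, 0.988], [0.0, 0.988, -0.156], [-1.0, -0.0, -0.0]]
contact_force: [-0.3, -0.1, -0.6]
finger_gap: 0.333
```

Call:
{"name": "servo_tool", "arguments": {"motion": [0, 0, 0, 0.02, 0, 0, 0.8, 0, 0, 0, 0.03, 0, 0, 0.8, 0, 0, 0, 0.03, 0, 0, 0.8, 0, 0, 0, 0.03, 0, 0, 0.8]}}

```text
clock: 15.12
tcp_pos: [578.3, -36.8, 50.3]
tool_rot: [[-0.0, 0.156, 0.988], [-0.0, 0.988, -0.156], [-1.0, -0.0, -0.0]]
contact_force: [-0.0, 0.5, 0.3]
finger_gap: 0.337
```

Call:
{"name": "servo_tool", "arguments": {"motion": [0, 0, 0, 0.02, 0, 0, 0.8, 0, 0, 0, 0.03, 0, 0, 0.8, 0, 0, 0, 0.03, 0, 0, 0.8, 0, 0, 0, 0.03, 0, 0, 0.8]}}

```text
clock: 15.45
tcp_pos: [578.3, -36.8, 49.4]
tool_rot: [[-0.0, 0.156, 0.988], [-0.0, 0.988, -0.156], [-1.0, -0.0, -0.0]]
contact_force: [0.6, 0.1, 0.3]
finger_gap: 0.338
```

Call:
{"name": "servo_tool", "arguments": {"motion": [0, 0, 0, 0.02, 0, 0, 0.8, 0, 0, 0, 0.03, 0, 0, 0.8, 0, 0, 0, 0.03, 0, 0, 0.8, 0, 0, 0, 0.03, 0, 0, 0.8]}}

```text
clock: 15.78
tcp_pos: [578.4, -36.8, 49.1]
tool_rot: [[0.001, 0.156, 0.988], [-0.0, 0.988, -0.156], [-1.0, -0.0, 0.001]]
contact_force: [-2.4, -0.3, 6.2]
finger_gap: 0.335
```

Floor felt at TCP z of about 49.2, which means the housing is raised about 7 mm. Release and rise.

Call:
{"name": "servo_tool", "arguments": {"motion": [0, 0, 0, -0.03, 0, 0, 0.8, 0, 0, 0, -0.03, 0, 0, 0.5, 0, 0, 0, -0.03, 0, 0, 0.45, 0, 0, 0, -0.03, 0, 0, 0.45, 0, 0, 0, -0.03, 0, 0, 0.45, 0, 0, 0, -0.3, 0, 0, 0.45, 0, 0, 0, -1.2, 0, 0, 0.45, 0, 0, 0, -2.3, 0, 0, 0.45, 0, 0, 0, -3.6, 0, 0, 0.6, 0, 0, 0, -4.5, 0, 0, 1]}}

```text
clock: 16.62
tcp_pos: [578.6, -36.8, 187.4]
tool_rot: [[0.003, 0.156, 0.988], [-0.001, 0.988, -0.156], [-1.0, -0.0, 0.003]]
contact_force: [0.6, -0.7, 0.3]
finger_gap: 0.425
```

Call:
{"name": "servo_tool", "arguments": {"motion": [0, 0, 0, 0, 0, -1, 1, 0, 0, 0, 0, 0, -2, 1, 0, 0, 0, 0, 0, -2, 1, 0, 0, 0, 0, 0, -2, 1]}}

```text
clock: 16.95
tcp_pos: [518.4, -27.2, 184.5]
tool_rot: [[0.001, 0.156, 0.988], [-0.0, 0.988, -0.156], [-1.0, -0.0, 0.001]]
contact_force: [1.0, 0.5, 0.7]
finger_gap: 0.119
```

```bash
python3 - <<'E'
from h import *
import pickle
p=eyes.camera("wrist");q=eyes.camera("scene");pickle.dump(q,open("p3s.pkl","wb"))
a=cv2.resize(p["color"][...,::-1],(460,345));b=cv2.resize(q["color"][...,::-1][130:260,210:340],(340,345),interpolation=2)
cv2.imwrite("pics/i.png",np.hstack([a,b]));st();plan(disp(118,0,170))
E
```

```text
t 17.05 tcp [519.8 -27.7 184. ] disp [-57.7  -0.9 184. ] F [0.  0.4 0.3] gap 0.03
turn [-0.02  0.02  0.  ] shift [0.476 0.039 5.856] dist 176.3
```

View pics/i.png

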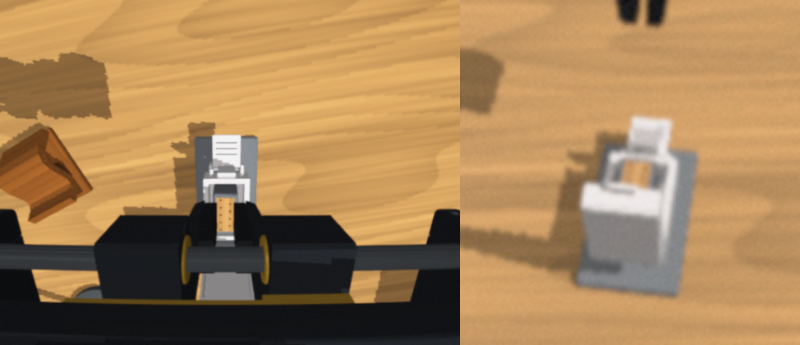

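The cartridge sits in the well and the lid stands open. Next I go over it and behind the lid.

Call:
{"name": "servo_tool", "arguments": {"motion": [0, 0, 0, -0.1, 0.03, 1.3, 1, 0, 0, 0, -0.1, 0.03, 2.6, 1, 0, 0, 0, -0.1, 0.03, 3.9, 1, 0, 0, 0, -0.1, 0.03, 5.1, 1, 0, 0, 0, -0.1, 0.03, 5.9, 1, 0, 0, 0, -0.1, 0.03, 5.9, 1, 0, 0, 0, -0.1, 0.03, 5.9, 1, 0, 0, 0, -0.1, 0.03, 5.9, 1]}}

```text
clock: 17.72
tcp_pos: [693.8, -54.0, 186.0]
tool_rot: [[-0.001, 0.156, 0.988], [0.0, 0.988, -0.156], [-1.0, 0.0, -0.001]]
contact_force: [-0.0, -0.4, -0.8]
finger_gap: 0.006
```

Call:
{"name": "servo_tool", "arguments": {"motion": [0, 0, 0, 0.6, 0, 0, 1, 0, 0, 0, 1.2, 0, 0, 1, 0, 0, 0, 1.8, 0, 0, 1, 0, 0, 0, 2.3, 0, 0, 1, 0, 0, 0, 2.5, 0, 0, 1, 0, 0, 0, 2.5, 0, 0, 1, 0, 0, 0, 2.5, 0, 0, 1]}}

```text
clock: 18.3
tcp_pos: [694.0, -54.1, 112.6]
tool_rot: [[0.001, 0.156, 0.988], [-0.0, 0.988, -0.156], [-1.0, -0.0, 0.001]]
contact_force: [-0.1, -0.5, -0.1]
finger_gap: 0.005
```

```bash
python3 - <<'E'
from h import *
st();plan(disp(95,0,112))
E
```

```text
t 18.3 tcp [694.  -54.1 112.6] disp [ 1.184e+02 -1.000e-01  1.126e+02] F [-0.1 -0.5 -0.1] gap 0.005
turn [-0.01  0.01  0.  ] shift [ 0.019  0.002 -0.78 ] dist 23.4
```

Call:
{"name": "servo_tool", "arguments": {"motion": [0, 0, 0, 0, 0, -0.4, 1, 0, 0, 0, 0, 0, -0.7, 1, 0, 0, 0, 0, 0, -0.85, 1, 0, 0, 0, 0, 0, -1, 1, 0, 0, 0, 0, 0, -1.1, 1, 0, 0, 0, 0, 0, -1.2, 1, 0, 0, 0, 0, 0, -1.3, 1, 0, 0, 0, 0, 0, -1.3, 1]}}

```text
clock: 18.97
tcp_pos: [655.2, -48.0, 111.7]
tool_rot: [[-0.0, 0.156, 0.988], [-0.0, 0.988, -0.156], [-1.0, -0.0, -0.0]]
contact_force: [0.2, -0.4, 0.8]
finger_gap: -0.0
```

Call:
{"name": "servo_tool", "arguments": {"motion": [0, 0, 0, 0, 0, -0.1, 1, 0, 0, 0, 0, 0, -0.2, 1, 0, 0, 0, 0, 0, -0.3, 1, 0, 0, 0, 0, 0, -0.4, 1, 0, 0, 0, 0, 0, -0.4, 1, 0, 0, 0, 0, 0, -0.4, 1]}}

```text
clock: 19.47
tcp_pos: [643.5, -46.1, 111.6]
tool_rot: [[-0.0, 0.156, 0.988], [0.0, 0.988, -0.156], [-1.0, 0.0, -0.0]]
contact_force: [1.3, -0.3, -0.1]
finger_gap: 0.006
```

```bash
python3 - <<'E'
from h import *
import pickle
q=eyes.camera("scene");p=eyes.camera("top")
b=[cv2.resize(x["color"][...,::-1][y0:y0+140,x0:x0+140],(400,400),interpolation=2) for x,x0,y0 in((q,205,120),(p,220,150))]
cv2.imwrite("pics/j.png",np.hstack(b));st()
E
```

```text
t 19.57 tcp [643.7 -46.2 111.5] disp [ 6.750e+01 -1.000e-01  1.115e+02] F [0.6 0.4 0.5] gap 0.002
```

View pics/j.png

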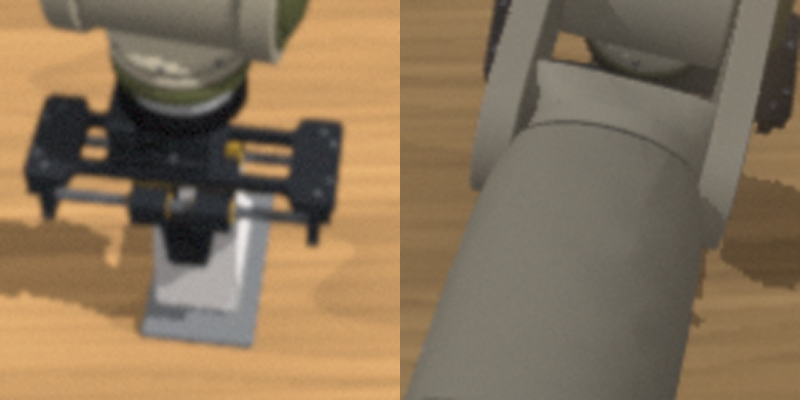

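The fingers are behind the open lid, close to it or lightly touching. I'll keep pushing.

Call:
{"name": "servo_tool", "arguments": {"motion": [0, 0, 0, -0.03, 0, -0.12, 1, 0, 0, 0, -0.07, 0, -0.25, 1, 0, 0, 0, -0.1, 0, -0.37, 1, 0, 0, 0, -0.15, 0, -0.5, 1, 0, 0, 0, -0.15, 0, -0.5, 1, 0, 0, 0, -0.15, 0, -0.5, 1]}}

```text
clock: 20.07
tcp_pos: [628.7, -43.8, 116.3]
tool_rot: [[0.0, 0.156, 0.988], [-0.0, 0.988, -0.156], [-1.0, 0.0, 0.0]]
contact_force: [1.3, 0.4, 0.3]
finger_gap: 0.003
```

Call:
{"name": "servo_tool", "arguments": {"motion": [0, 0, 0, -0.12, 0, -0.2, 1, 0, 0, 0, -0.1, 0, -0.43, 1, 0, 0, 0, -0.06, 0, -0.67, 1, 0, 0, 0, 0, 0, -0.9, 1, 0, 0, 0, 0.1, 0, -1.13, 1, 0, 0, 0, 0.1, 0, -1.13, 1, 0, 0, 0, 0.1, 0, -1.13, 1]}}

```text
clock: 20.65
tcp_pos: [594.9, -38.5, 113.0]
tool_rot: [[-0.001, 0.156, 0.988], [0.0, 0.988, -0.156], [-1.0, 0.0, -0.001]]
contact_force: [1.1, -0.1, 0.7]
finger_gap: 0.008
```

```bash
python3 - <<'E'
from h import *
st()
q=eyes.camera("scene");k=finder.cut_out("lid",q)
for i in k[:2]: print(i["confidence"],i["uv"],i["region"].sum())
save(q,"k.png",(205,110,345,250),4);st()
E
```

```text
t 20.65 tcp [594.9 -38.5 113. ] disp [ 18.1   0.  113. ] F [ 1.1 -0.1  0.7] gap 0.008
0.75 [276.7, 201.0] 951
0.62 [174.5, 187.6] 1229
t 20.75 tcp [595.5 -38.6 113.3] disp [ 18.7  -0.  113.3] F [-0.3 -0.8  2.3] gap 0.004
```

View pics/k.png

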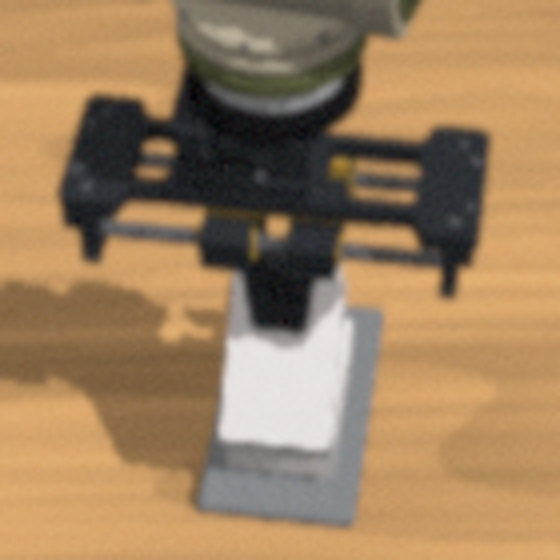

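The lid is partway over, so I'll follow the arc down.

Call:
{"name": "servo_tool", "arguments": {"motion": [0, 0, 0, 0.14, 0, -0.29, 1, 0, 0, 0, 0.31, 0, -0.62, 1, 0, 0, 0, 0.44, 0, -0.89, 1, 0, 0, 0, 0.56, 0, -1.06, 1, 0, 0, 0, 0.71, 0, -1.16, 1, 0, 0, 0, 0.88, 0, -1.26, 1, 0, 0, 0, 0.88, 0, -1.26, 1, 0, 0, 0, 0.88, 0, -1.26, 1]}}

```text
clock: 21.42
tcp_pos: [557.9, -32.6, 86.4]
tool_rot: [[-0.001, 0.156, 0.988], [0.0, 0.988, -0.156], [-1.0, 0.0, -0.001]]
contact_force: [-0.5, 0.5, 2.3]
finger_gap: 0.003
```

Call:
{"name": "servo_tool", "arguments": {"motion": [0, 0, 0, 0.08, 0, -0.06, 1, 0, 0, 0, 0.15, 0, -0.13, 1, 0, 0, 0, 0.2, 0, -0.18, 1, 0, 0, 0, 0.2, 0, -0.18, 1, 0, 0, 0, 0.2, 0, -0.18, 1]}}

```text
clock: 21.83
tcp_pos: [552.6, -31.8, 80.6]
tool_rot: [[-0.0, 0.156, 0.988], [0.0, 0.988, -0.156], [-1.0, -0.0, -0.0]]
contact_force: [0.7, -0.7, 2.5]
finger_gap: 0.007
```

```bash
python3 -c "
from h import *
st()"
```

```text
t 21.83 tcp [552.6 -31.8  80.6] disp [-24.7   0.   80.6] F [ 0.7 -0.7  2.5] gap 0.007
```

Call:
{"name": "servo_tool", "arguments": {"motion": [0, 0, 0, 0.04, 0, -0.03, 1, 0, 0, 0, 0.08, 0, -0.05, 1, 0, 0, 0, 0.12, 0, -0.07, 1, 0, 0, 0, 0.12, 0, -0.07, 1, 0, 0, 0, 0.12, 0, -0.07, 1]}}

```text
clock: 22.25
tcp_pos: [551.1, -31.7, 77.3]
tool_rot: [[0.001, 0.156, 0.988], [-0.0, 0.988, -0.156], [-1.0, -0.0, 0.001]]
contact_force: [4.7, -0.7, 3.0]
finger_gap: 0.005
```

Call:
{"name": "servo_tool", "arguments": {"motion": [0, 0, 0, 0.02, 0, 0, 1, 0, 0, 0, 0.04, 0, 0, 1, 0, 0, 0, 0.06, 0, 0, 1, 0, 0, 0, 0.06, 0, 0, 1, 0, 0, 0, 0.06, 0, 0, 1]}}

```text
clock: 22.67
tcp_pos: [550.6, -31.6, 75.6]
tool_rot: [[0.0, 0.156, 0.988], [-0.0, 0.988, -0.156], [-1.0, -0.0, 0.0]]
contact_force: [2.1, 0.7, 6.2]
finger_gap: 0.003
```

Call:
{"name": "servo_tool", "arguments": {"motion": [0, 0, 0, 0.02, 0, 0, 1, 0, 0, 0, 0.04, 0, 0, 1, 0, 0, 0, 0.04, 0, 0, 1, 0, 0, 0, 0.04, 0, 0, 1]}}

```text
clock: 23.0
tcp_pos: [550.3, -31.5, 74.5]
tool_rot: [[-0.0, 0.155, 0.988], [-0.0, 0.988, -0.155], [-1.0, -0.0, -0.0]]
contact_force: [-0.2, 0.8, 9.3]
finger_gap: 0.006
```

Call:
{"name": "servo_tool", "arguments": {"motion": [0, 0, 0, 0.01, 0, 0, 1, 0, 0, 0, 0.02, 0, 0, 1, 0, 0, 0, 0.03, 0, 0, 1, 0, 0, 0, 0.03, 0, 0, 1]}}

```text
clock: 23.33
tcp_pos: [549.8, -31.4, 72.9]
tool_rot: [[-0.002, 0.155, 0.988], [0.0, 0.988, -0.155], [-1.0, -0.0, -0.002]]
contact_force: [-0.5, -1.0, 3.2]
finger_gap: 0.002
```

Call:
{"name": "servo_tool", "arguments": {"motion": [0, 0, 0, 0.01, 0, 0, 1, 0, 0, 0, 0.02, 0, 0, 1, 0, 0, 0, 0.03, 0, 0, 1, 0, 0, 0, 0.03, 0, 0, 1]}}

```text
clock: 23.67
tcp_pos: [549.7, -31.3, 71.9]
tool_rot: [[-0.002, 0.156, 0.988], [0.0, 0.988, -0.156], [-1.0, 0.0, -0.002]]
contact_force: [-3.6, 0.1, 4.0]
finger_gap: 0.006
```

Force climbed to 9.3 N and dropped to 3.2 N. The TCP is still about 3–4 mm above the expected shut height, so I'll keep feeling in small steps.

Call:
{"name": "servo_tool", "arguments": {"motion": [0, 0, 0, 0.01, 0, 0, 1, 0, 0, 0, 0.02, 0, 0, 1, 0, 0, 0, 0.03, 0, 0, 1, 0, 0, 0, 0.03, 0, 0, 1]}}

```text
clock: 24.0
tcp_pos: [550.0, -31.3, 71.0]
tool_rot: [[-0.002, 0.156, 0.988], [0.0, 0.988, -0.156], [-1.0, 0.0, -0.002]]
contact_force: [-1.5, 0.2, 2.9]
finger_gap: 0.007
```

Call:
{"name": "servo_tool", "arguments": {"motion": [0, 0, 0, 0.01, 0, 0, 1, 0, 0, 0, 0.02, 0, 0, 1, 0, 0, 0, 0.03, 0, 0, 1, 0, 0, 0, 0.03, 0, 0, 1]}}

```text
clock: 24.33
tcp_pos: [550.7, -31.5, 70.2]
tool_rot: [[0.0, 0.156, 0.988], [0.0, 0.988, -0.156], [-1.0, 0.0, 0.0]]
contact_force: [-0.4, 0.1, 0.0]
finger_gap: 0.004
```

Call:
{"name": "servo_tool", "arguments": {"motion": [0, 0, 0, 0.01, 0, 0, 1, 0, 0, 0, 0.02, 0, 0, 1, 0, 0, 0, 0.03, 0, 0, 1, 0, 0, 0, 0.03, 0, 0, 1]}}

```text
clock: 24.67
tcp_pos: [550.7, -31.5, 69.4]
tool_rot: [[0.0, 0.156, 0.988], [-0.0, 0.988, -0.156], [-1.0, -0.0, 0.0]]
contact_force: [-0.7, 0.1, 0.7]
finger_gap: 0.005
```

```bash
python3 - <<'E'
from h import *
st()
q=eyes.camera("scene");save(q,"l.png",(205,110,345,250),4);st()
E
```

```text
t 24.67 tcp [550.7 -31.5  69.4] disp [-26.6   0.   69.4] F [-0.7  0.1  0.7] gap 0.005
t 24.72 tcp [550.7 -31.6  69.4] disp [-26.6   0.   69.4] F [ 0.3 -0.4  0. ] gap 0.005
```

View pics/l.png

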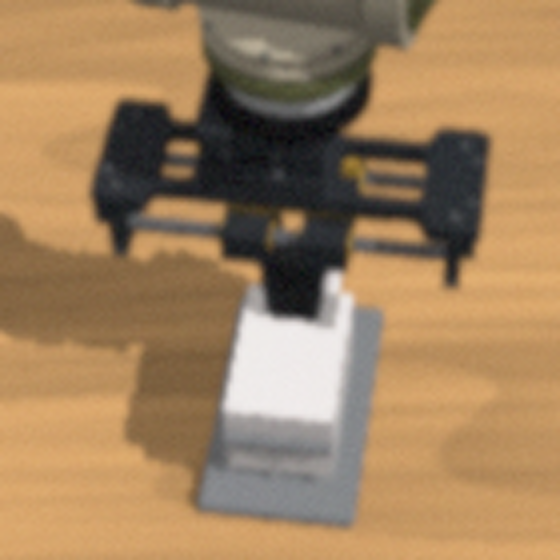

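The lid lies flat with no load on the finger, so it's holding itself. I'll lift clear and check.

Call:
{"name": "servo_tool", "arguments": {"motion": [0, 0, 0, -0.1, 0, 0, 1, 0, 0, 0, -0.5, 0, 0, 1, 0, 0, 0, -1.5, 0, 0, 1, 0, 0, 0, -2.5, 0, -1, 1, 0, 0, 0, -3.5, 0, -2, 1, 0, 0, 0, -4.5, 0, -3, 1, 0, 0, 0, -5, 0, -4, 1, 0, 0, 0, -5, 0, -4.5, 1, 0, 0, 0, -5, 0, -4.5, 1, 0, 0, 0, -5, 0, -4.5, 1]}}

```text
clock: 25.55
tcp_pos: [417.3, -10.6, 220.0]
tool_rot: [[0.001, 0.156, 0.988], [-0.0, 0.988, -0.156], [-1.0, -0.0, 0.001]]
contact_force: [0.2, -0.5, 0.6]
finger_gap: 0.001
```

```bash
python3 - <<'E'
from h import *
import pickle
st()
P=pickle.load(open("p0.pkl","rb"))
q=eyes.camera("scene");p=eyes.camera("top")
b=[cv2.resize(x["color"][...,::-1][y0:y0+130,x0:x0+130],(400,400),interpolation=2) for x,x0,y0 in((q,215,130),(P["scene"],215,130))]
cv2.imwrite("pics/m.png",np.hstack(b))
m=np.abs(q["color"].astype(int)-P["scene"]["color"]).sum(2)
for n,(x0,y0,x1,y1) in dict(lid=(255,175,300,240),phone=(150,165,200,210),head=(90,210,200,330),mug=(420,255,530,340)).items(): print(n,np.mean(m[y0:y1,x0:x1]>60))
E
```

```text
t 25.55 tcp [417.3 -10.6 220. ] disp [-1.616e+02  2.000e-01  2.200e+02] F [ 0.2 -0.5  0.6] gap 0.001
lid 0.0
phone 0.0
head 0.0
mug 0.0
```

View pics/m.png

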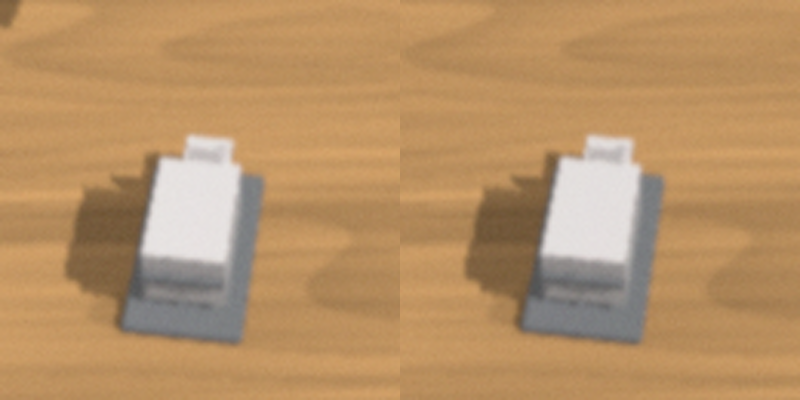

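The dispenser looks identical to the start picture, with the lid shut, and the three bystanders show no change. Handing in.

```bash
python3 -c "
from h import *
print(bot.hand_in())"
```

```text
the job is handed in; nothing more can be done
None
```

The dispenser is loaded and shut, and I handed the job in at about 26 s of the 72 s allowed.

- **Latch:** My first press, up to about 5 N downward, didn't free the lid. A sideways force built up as well, probably because the finger was blocking the hook. I lifted, moved 6 mm toward the front and pressed again, and the lid popped fully open at about 3.5 N.
- **Cartridge:** I set it into the well and felt the floor at about 6 N before letting go. A picture afterwards showed it sitting in the well.
- **Lid:** I pushed it over from behind, then down. The force rose to 9.3 N, dropped, and reached about 0 N with the finger still about 1.4 mm above the estimated shut height. I took that as latched and did not press any further.

**Last checks:** With the arm clear, the lid was still shut. The scene camera showed no change from the start picture around the dispenser, mug, phone stand or headphone stand. The highest force I read was 9.3 N, against the 25 N limit, but readings came only at the end of each move, so a brief higher peak could have gone unseen.

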